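# Put the scale's check weights back in their dishes

## Task

Put the three brass check weights of the scale back: each into the round wooden dish of its own size, the large weight in the large dish, the medium in the medium and the small in the small, standing upright on the dish's floor and let go. Do not shift or knock over the glue bottle, the bolt tin or the steel pot that stand round them.

Things in the scene. Friction and masses are not known exactly. Their poses are not given: they have to be found in the camera images.
- large_weight (a point): the large brass check weight, standing upright: a round body 40 mm in diameter and 34 mm high, with a slim round knob on top by which it is lifted (a neck 12 mm in diameter for 6 mm, then a grip 16 mm in diameter and 24 mm high; 64 mm tall in all). About 0.40 kg. The point is on its axis half-way up, 32 mm above its underside and 20 mm below the middle of the grip; z is its axis, up
- medium_weight (a point): the medium brass check weight, standing upright: a round body 32 mm in diameter and 28 mm high, with a slim round knob on top by which it is lifted (a neck 12 mm in diameter for 6 mm, then a grip 16 mm in diameter and 24 mm high; 58 mm tall in all). About 0.22 kg. The point is on its axis half-way up, 29 mm above its underside and 17 mm below the middle of the grip; z is its axis, up
- small_weight (a point): the small brass check weight, standing upright: a round body 24 mm in diameter and 22 mm high, with a slim round knob on top by which it is lifted (a neck 12 mm in diameter for 6 mm, then a grip 16 mm in diameter and 24 mm high; 52 mm tall in all). About 0.12 kg. The point is on its axis half-way up, 26 mm above its underside and 14 mm below the middle of the grip; z is its axis, up
- large_dish (a point): the large round wooden dish, fixed to the bench: 62 mm in outer diameter, 54 mm inside, rim 12 mm above the bench, wall 4 mm, floor 4 mm above the bench (well 8 mm deep). Made for the large weight, with 7 mm to spare all round. The point is the centre of its floor, on which the weight's underside is to rest; z is up
- medium_dish (a point): the medium round wooden dish, fixed to the bench: 54 mm in outer diameter, 46 mm inside, rim 12 mm above the bench, wall 4 mm, floor 4 mm above the bench (well 8 mm deep). Made for the medium weight, with 7 mm to spare all round. The point is the centre of its floor, on which the weight's underside is to rest; z is up
- small_dish (a point): the small round wooden dish, fixed to the bench: 46 mm in outer diameter, 38 mm inside, rim 12 mm above the bench, wall 4 mm, floor 4 mm above the bench (well 8 mm deep). Made for the small weight, with 7 mm to spare all round. The point is the centre of its floor, on which the weight's underside is to rest; z is up
- glue: bystander: a small round bottle, 40 mm in diameter, 95 mm tall, with a screw cap, standing upright; loose, to be left alone. Origin at the centre of its underside, z up. NOTE: right (-y) of it, between robot and bench, stands a tall fixed solid pegboard panel, across x = 0.29 m, from y = 0.18 m to the right, up to 0.79 m above the bench: the arm must pass round its left edge, elbow out to the left
- bolts: bystander: a round open steel tin of bolts, about 85 mm across and 36 mm high; loose, to be left alone. Origin at about the centre of its underside, z up
- steel_cup: bystander: a small steel pot, 64 mm across and 62 mm high, with a stirring rod that leans out over its rim to 109 mm height; loose, to be left alone. Origin on its underside (the pot's own centre lies 24 mm along +y from it), z up
Things that resemble listed ones, but are neither listed nor needed, are in the scene too. Leave any red look-alike of the part that bears small_weight alone. What is shaped like the part that bears small_dish but black is not meant.

How it is judged:
At the end, for the whole second after the job is handed in: Each brass weight stands upright (within 0.08 rad) on the floor of the dish of its own size, its axis within 10 mm of the dish's centre and its height within 3 mm of resting on the floor, and all three stay so, released (horizontal distance between large_weight and large_dish below 0.01 m and angle between each of large_weight, medium_weight, small_weight's own z axis and vertical below 0.08 rad and z of large_weight in the frame of large_dish between 0.029 and 0.035 m and horizontal distance between medium_weight and medium_dish below 0.01 m and z of medium_weight in the frame of medium_dish between 0.026 and 0.032 m and horizontal distance between small_weight and small_dish below 0.01 m and z of small_weight in the frame of small_dish between 0.023 and 0.029 m); the robot touches nothing.
It fails at once if the glue bottle is shifted by more than 25 mm or knocked over (distance of glue from where it was at the start of the episode above 0.025 m or angle between glue's own z axis and vertical above 0.35 rad).
It fails at once if the bolt tin is shifted by more than 25 mm or knocked over (distance of bolts from where it was at the start of the episode above 0.025 m or angle between bolts's own z axis and vertical above 0.35 rad).
It fails at once if the steel pot is shifted by more than 25 mm or knocked over (distance of steel_cup from where it was at the start of the episode above 0.025 m or angle between steel_cup's own z axis and vertical above 0.35 rad).
It also fails if it takes over 80 s, if anything falls off the work surface, if the arm or the gripper's body presses on something with over 40 N, if the wrist force passes 120 N, or if a joint passes its speed limit or range.

## Robot

A 7-joint arm with a two-finger parallel gripper is mounted at the origin on a cart in front of the work surface, level with it; the furniture and walls round the work are solid. World frame = base frame: x ahead of the robot, y to its left, z up, the work surface at z = 0. Lengths are in m, angles in rad, forces in N, time in s.
With the tool pointing down it reaches from about 0.425 to 0.925 m from the base axis. Payload 6.8 kg.
Tool frame: the origin (TCP) lies on the centre line of the jaws, within the pads' length; the fingertips stand 17 mm ahead of it and the grasp point (between the pads) lies 2 mm behind it; z points along the fingers, y is the line along which they close (so a half turn about z gives the same grasp; the last joint's range is limited). The gripper opens to 85 mm and grips with 20 to 120 N. Pads are 22 mm wide; open, the fingers measure 114 mm over their backs; the gripper's body (76 mm by 85 mm) begins 54 mm behind the grasp point. The pads swing forward as they close: fully open they stand 13 mm farther back than shut.
Start: joints at [-1.356, 0.477, 0.022, 1.555, -0.011, 1.109, -0.083], TCP at [0.214, 0.64, 0.248] pointing down, gripper open.
Joint ranges: [-2.96, 2.96], [-0.34, 2.1], [-1.41, 1.46], [0.24, 2.44], [-1.37, 4.51], [0.17, 1.92], [-2.96, 2.96]. Speed limits (rad/s): [2.39, 2.39, 3.14, 3.14, 3.14, 3.14, 3.14].

## Interface

Orientations are given as a unit quaternion [x, y, z, w].
In Python, from plant import * gives the robot as it stands.
- The arm moves only by the tool drive_tool, never from a script. Its argument "rows" is a list of rows, each a list of 7 numbers: the opening, from 0 (shut) to 1 (fully open), then the shift along the tool's x, y, z in m, then the turn, a rotation vector about the tool's x, y, z in degrees. In form: [[grip, dx, dy, dz, rx, ry, rz], ...]. A call has 1 to 10 rows; each row is the pose to reach, as a shift and turn from the pose commanded when the call began, along the tool's axes at that moment; what a row does not reach only later rows make up. A row lasts 1/12 s, in which the tool goes at most 41.7 mm and 7.16 degrees, less where a joint would pass 70% of its speed; a pose out of reach is approached as far as the arm can. A call with a gripper value outside its range is refused whole. The fingers move at their own pace and stop on an object; "grip_force" is the grip in N (left out, the last holds). Time passes only in rows, so rows that repeat a pose let the fingers close. It gives the time, the measured TCP pose, the force, the opening and the grip force at its end, in the units of the state.
- sense(): the state, without advancing time (a new reading comes with each control period).
- capture(name): name is "scene" or "top"; returns the picture (400x640x3 uint8, red, green, blue); there is no depth.
- camera_params(name): a dict with "fovy" (degrees; the focal length in pixels is half the picture's height over the tangent of half this angle, whatever the lens; pixels are square), "cx", "cy" (the principal point, pixels), "D" ([k1, k2, p1, p2, k3] as OpenCV has them; the pictures are not rectified), "rvec" (rotation vector, rad) and "tvec" (3), from world to camera coordinates, as OpenCV has them. Camera axes: x right, y down, z forward; pixel columns grow to the right and rows downward; lengths in m; the calibration is good to about 2 mm. A picture is of the moment at which its call begins. camera_params takes no time and is no camera call.
- sign_off(): hands the job in; it is judged then, once.
Trained networks look in the newest picture that a camera, given by its name, has taken for a name from the list of things; names that differ only in an ending like _2 or _b are one class to them, and where a whole thing is asked for, a point or a joint stands for the part that bears it (a point fixed in the world has none). Each returns a list of dicts, best first, with "conf" (0 to 1); they miss things now and then, are a little off and sometimes report something else, mostly with a low value. They report only what shows in the picture. A call takes as long as a camera call. They do not tell look-alikes from the thing itself.
- recognise(camera, query): "extent" ([left, top, width, height] as shares, 0 to 1, of the picture: columns of its width, rows of its height, round what is visible of it).
The state is a dict: "t": time; "qpos": joint angles; "dq": joint speeds; "joint_torque": joint torques, N m; "tcp_pos": TCP position; "eef_rot": TCP orientation; "contact_force": force on the tool from outside, world axes, zero at the start; "wrist_torque": the same for the moment, N m; "gripper_width": finger opening in m; "gripper_force": force on a finger pad.
Only numpy, scipy, OpenCV 4.12 (cv2) and the standard library are available. Lean on these libraries where they do the work, as an engineer would, in place of code of your own. Each camera call takes 0.05 s, during which the arm holds its last target. There are 200 camera calls.

## Working session

There is one attempt and no reset: what is moved stays moved. The work goes in short steps, Python scripts to look and compute and a tool call to move; the robot and the scene stay as the last step left them, time stands still between calls to the robot, and variables do not carry over. Pictures are saved under pics/ and viewed, at most 14 in all, crops included, and the job is handed in when it is done.

Besides the shell and the picture viewer there is one more tool, called by a JSON object that holds its "api" and its "payload". drive_tool: Moves the arm, as the interface text tells. Its arguments: {"type":"object","properties":{"rows":{"type":"array","items":{"type":"array","items":{"type":"number"}}},"grip_force":{"type":"number"}},"required":["rows"]}

```bash
mkdir -p pics; ls; cat > h.py <<'E'
from plant import *
import numpy as np, cv2
from scipy.spatial.transform import Rotation as R
def cam(n):
    p=camera_params(n); f=200/np.tan(np.radians(p["fovy"])/2)
    K=np.array([[f,0,p["cx"]],[0,f,p["cy"]],[0,0,1.]])
    return K,np.array(p["D"],float),np.array(p["rvec"],float),np.array(p["tvec"],float)
def p2w(n,uv,z):
    K,D,r,t=cam(n); x=cv2.undistortPoints(np.array([[uv]],float),K,D)[0,0]
    Rm=cv2.Rodrigues(r)[0]; d=Rm.T@np.array([x[0],x[1],1]); c=-Rm.T@t.ravel()
    return c+d*(z-c[2])/d[2]
def w2p(n,P):
    K,D,r,t=cam(n); return cv2.projectPoints(np.array([P],float),r,t,K,D)[0][0,0]
def save(n,name,box=None,k=1):
    im=capture(n)
    if box: im=im[box[1]:box[3],box[0]:box[2]]
    im=cv2.resize(im,None,fx=k,fy=k,interpolation=cv2.INTER_CUBIC)
    cv2.imwrite(f"pics/{name}.png",im[:,:,::-1])
def rel(P):
    "world point -> shift in the tool's axes from the present TCP"
    s=sense(); return R.from_quat(s["eef_rot"]).inv().apply(np.array(P)-s["tcp_pos"])
E
python3 - <<'E'
from h import *
np.set_printoptions(precision=4,suppress=True)
s=sense(); print({k:np.round(v,3) for k,v in s.items()})
for n in ("scene","top"):
    save(n,n+"0")
    K,D,r,t=cam(n);print(n,-cv2.Rodrigues(r)[0].T@t.ravel(),K[0,0])
    for q in ["large_weight","medium_weight","small_weight","large_dish","medium_dish","small_dish","glue","bolts","steel_cup"]:
        o=recognise(n,q)
        print(q,[(round(d["conf"],2),(np.array(d["extent"])*[640,400,640,400]).round(1).tolist()) for d in o])
E
```

```text
pics
{'t': np.float64(0.0), 'qpos': array([-1.356,  0.478,  0.022,  1.556, -0.012,  1.109, -0.083]), 'dq': array([ 0.001,  0.002,  0.   ,  0.001,  0.001,  0.   , -0.   ]), 'joint_torque': array([ -0.001, -59.646,   1.607, -28.119,   0.012,   0.009,  -0.   ]), 'tcp_pos': array([0.214, 0.64 , 0.247]), 'eef_rot': array([ 0.161,  0.987, -0.001, -0.   ]), 'contact_force': array([ 0.788, -0.741,  0.395]), 'wrist_torque': array([-0.006,  0.009,  0.026]), 'gripper_force': np.float64(0.0), 'gripper_width': np.float64(0.085)}
scene [-0.2112  0.2435  0.4029] 458.5554569935066
large_weight [(0.78, [327.4, 183.7, 20.1, 38.5])]
medium_weight [(0.9, [279.7, 218.1, 19.6, 36.5]), (0.73, [278.4, 204.1, 32.3, 15.8])]
small_weight [(0.76, [224.2, 192.9, 10.8, 25.9]), (0.67, [262.5, 200.1, 15.4, 31.6]), (0.58, [278.8, 218.5, 19.7, 35.0]), (0.52, [265.1, 161.5, 11.7, 29.0]), (0.32, [187.4, 218.4, 52.2, 41.1])]
large_dish [(0.72, [307.8, 219.2, 35.6, 25.4])]
medium_dish [(0.91, [283.1, 202.9, 26.3, 17.4]), (0.24, [308.9, 153.7, 34.1, 38.5])]
small_dish [(0.77, [331.9, 243.0, 24.0, 23.9]), (0.5, [395.7, 213.0, 1.1, 16.0])]
glue [(0.91, [369.0, 190.5, 23.8, 55.0])]
bolts [(0.75, [188.6, 218.5, 52.0, 42.4])]
steel_cup [(0.56, [307.8, 138.7, 50.2, 51.7])]
top [0.409  0.3868 0.9067] 475.9110593266178
large_weight [(0.77, [319.9, 190.1, 21.5, 22.8])]
medium_weight [(0.76, [286.7, 264.5, 19.7, 14.5])]
small_weight [(0.59, [237.1, 132.4, 18.1, 14.8]), (0.51, [213.1, 214.9, 14.4, 13.1]), (0.48, [260.6, 224.3, 11.2, 12.1])]
large_dish [(0.89, [304.6, 227.6, 33.8, 32.3])]
medium_dish [(0.82, [270.4, 188.9, 26.2, 26.6])]
small_dish [(0.76, [330.4, 263.0, 28.7, 27.4]), (0.59, [385.1, 194.4, 25.3, 24.2]), (0.39, [361.3, 231.1, 29.0, 26.7])]
glue [(0.83, [359.1, 231.3, 28.6, 24.8])]
bolts [(0.97, [197.8, 250.9, 49.3, 46.6])]
steel_cup [(0.67, [258.4, 225.6, 15.6, 12.2]), (0.64, [284.5, 105.8, 67.2, 46.1]), (0.42, [286.6, 263.9, 19.4, 17.5])]
```

```bash
python3 - <<'E'
import cv2
im=cv2.imread("pics/top0.png")[80:320,170:430]
cv2.imwrite("pics/top0c.png",cv2.resize(im,None,fx=3,fy=2.5*1.0 if 0 else 2.5,interpolation=cv2.INTER_CUBIC) if 0 else cv2.resize(im,None,fx=2.5,fy=2.5,interpolation=cv2.INTER_CUBIC)[:600])
im=cv2.imread("pics/scene0.png")[120:280,170:420]
cv2.imwrite("pics/scene0c.png",cv2.resize(im,None,fx=3.2,fy=3.2,interpolation=cv2.INTER_CUBIC))
E
```

```text
(no output)
```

View pics/top0c.png

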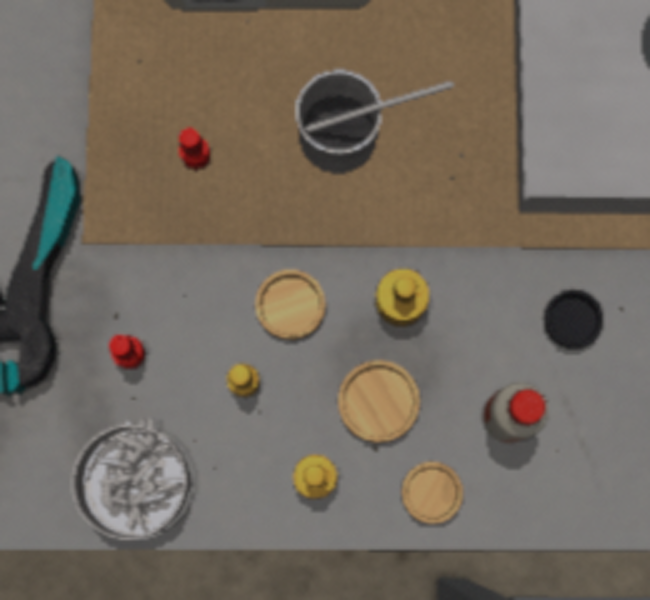

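View pics/scene0c.png

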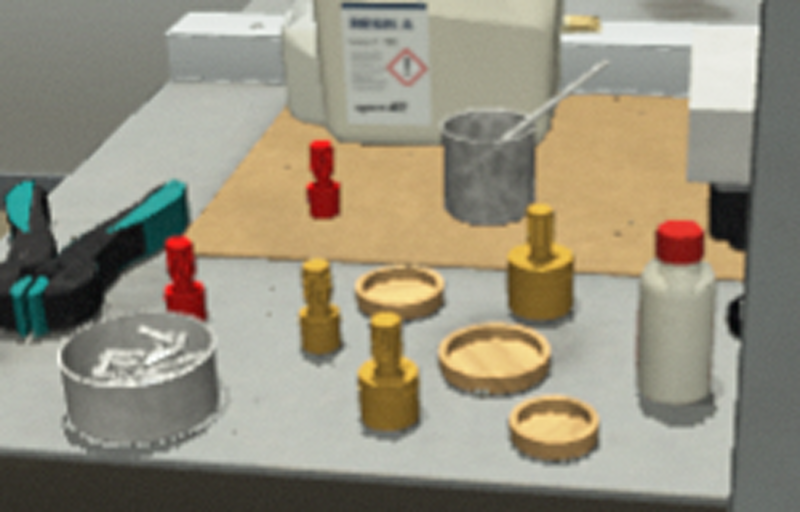

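View pics/scene0.png

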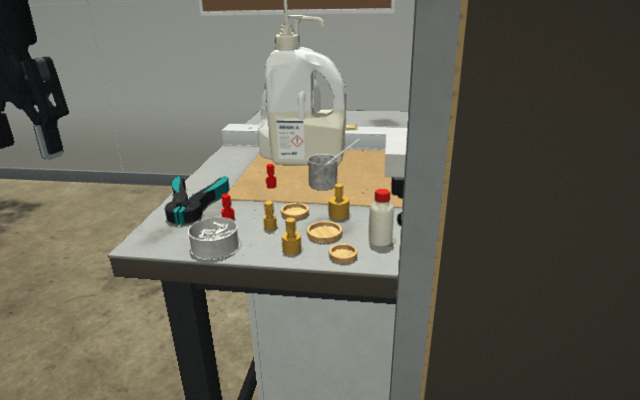

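The top view shows the three brass weights with their knob tops at full-picture pixels: large (332,194), medium (296,270) and small (266,230). The wooden dishes are at large (322,241), medium (286,202) and small (343,277).

Candidates for the small weight are the brass one at (266,230) and two red ones at (248,139) and (220,221). I take the brass one, because red is excluded. For the small dish they are the wooden one at (343,277) and the black one at (399,208). I take the wooden one. The enlarged crops confirm both.

```bash
cat > fit.py <<'E'
from h import *
from scipy.optimize import minimize
W={"large":(.020,.034),"medium":(.016,.028),"small":(.012,.022)}
Dd={"large":.031,"medium":.027,"small":.023}
def hull(n,x,y,r,z0,z1,S):
    a=np.linspace(0,2*np.pi,40); K,D,rv,t=cam(n)
    P=np.array([[x+r*np.cos(b),y+r*np.sin(b),z] for z in (z0,z1) for b in a])
    p=cv2.projectPoints(P,rv,t,K,D)[0].reshape(-1,2)
    return cv2.convexHull(((p+.5)*S-.5).astype(np.float32)).round().astype(int)
def fit(n,im,uv,parts,hue,z=0.02,S=4,zoff=0):
    hsv=cv2.cvtColor(im,cv2.COLOR_RGB2HSV)
    m=cv2.inRange(hsv,hue[0],hue[1])
    m=cv2.resize(m,None,fx=S,fy=S,interpolation=cv2.INTER_LINEAR)>127
    c=p2w(n,uv,z)
    w=np.zeros(m.shape,bool); u0,v0=int(uv[0]*S),int(uv[1]*S); b=26*S
    w[max(v0-b,0):v0+b,max(u0-b,0):u0+b]=1
    lab=cv2.connectedComponents((m&w).astype(np.uint8))[1]
    def iou(q):
        k=np.zeros(m.shape,np.uint8)
        for r,z0,z1 in parts: cv2.fillConvexPoly(k,hull(n,q[0],q[1],r,z0+zoff,z1+zoff,S),1)
        k=k>0; ls=np.unique(lab[k]); mm=np.isin(lab,ls[ls>0])
        return -(k&mm).sum()/max((k|mm).sum(),1)
    res=min((minimize(iou,c[:2]+d,method="Nelder-Mead",options=dict(initial_simplex=c[:2]+d+np.array([[0,0],[.006,0],[0,.006]]),xatol=2e-4)) for d in ([0,0],[.006,.006],[-.006,-.006])),key=lambda r:r.fun)
    return res.x,-res.fun
BR=((15,130,60),(30,255,255)); WD=((8,50,90),(24,200,255))
def weight(n,im,s,uv,zoff=0):
    r,h=W[s]; return fit(n,im,uv,[(r,0,h),(.006,h,h+.006),(.008,h+.006,h+.03)],BR,zoff=zoff)
def dish(n,im,s,uv): return fit(n,im,uv,[(Dd[s],0,.012)],WD,.01)
E
python3 - <<'E'
from fit import *
im=cv2.imread("pics/top0.png")[:,:,::-1].copy(); im2=cv2.imread("pics/scene0.png")[:,:,::-1].copy()
hs=cv2.cvtColor(im,cv2.COLOR_RGB2HSV); print([hs[v,u] for u,v in [(332,198),(296,272),(267,233),(322,241),(286,202),(343,277),(320,215)]])
for s,a,b,c,d in [("large",(331,200),(322,241),(339,206),(325,232)),("medium",(296,271),(286,202),(291,240),(295,212)),("small",(266,231),(343,277),(270,218),(343,254))]:
    for nm,f,u,v in (("weight",weight,a,c),("dish",dish,b,d)):
        for n,i,uv in (("top",im,u),("scene",im2,v)):
            x,q=f(n,i,s,uv); print(s,nm,n,x.round(4),round(q,2),"r",round(np.hypot(*x),3))
for n,uv,z in (("glue",(527/2.5+170,407/2.5+80),.095),("pot",(339/2.5+170,112/2.5+80),.062),("tin",(133/2.5+170,480/2.5+80),.036)): print(n,p2w("top",uv,z).round(3))
E
```

```text
[array([ 21, 172, 141], dtype=uint8), array([ 22, 170, 175], dtype=uint8), array([ 20, 177, 130], dtype=uint8), array([ 17, 117, 176], dtype=uint8), array([ 20, 104, 176], dtype=uint8), array([ 17, 117, 176], dtype=uint8), array([ 18,  12, 103], dtype=uint8)]
large weight top [0.5688 0.329 ] 0.86 r 0.657
large weight scene [0.5702 0.3285] 0.91 r 0.658
large dish top [0.4912 0.346 ] 0.98 r 0.601
large dish scene [0.4934 0.3454] 0.96 r 0.602
medium weight top [0.4339 0.3931] 0.9 r 0.585
medium weight scene [0.4368 0.3924] 0.85 r 0.587
medium dish top [0.5652 0.4138] 0.96 r 0.7
medium dish scene [0.567 0.413] 0.25 r 0.701
small weight top [0.5054 0.4476] 0.79 r 0.675Traceback (most recent call last):
  File "<stdin>", line 7, in <module>
  File "fit.py", line 27, in weight
    r,h=W[s]; return fit(n,im,uv,[(r,0,h),(.006,h,h+.006),(.008,h+.006,h+.03)],BR,zoff=zoff)
                     ~~~^^^^^^^^^^^^^^^^^^^^^^^^^^^^^^^^^^^^^^^^^^^^^^^^^^^^^^^^^^^^^^^^^^^^
  File "fit.py", line 23, in fit
    res=min((minimize(iou,c[:2]+d,method="Nelder-Mead",options=dict(initial_simplex=c[:2]+d+np.array
[... 459 characters left out ...]
^^^^^^^^^^^^^^^^^^^^^^^^^^^^^^
    res = _minimize_neldermead(fun, x0, args, callback, bounds=bounds,
                               **options)
    fxr = func(xr)
    fx = function(np.copy(x), *(wrapper_args + args))
  File "fit.py", line 20, in iou
    for r,z0,z1 in parts: cv2.fillConvexPoly(k,hull(n,q[0],q[1],r,z0+zoff,z1+zoff,S),1)
                                               ~~~~^^^^^^^^^^^^^^^^^^^^^^^^^^^^^^^^^
  File "fit.py", line 6, in hull
    a=np.linspace(0,2*np.pi,40); K,D,rv,t=cam(n)
                                          ~~~^^^
  File "h.py", line 5, in cam
    p=camera_params(n); f=200/np.tan(np.radians(p["fovy"])/2)
ValueError: time passes only in moves, steps and waits
```

```bash
sed -i 's/^def cam(n):/from functools import lru_cache\n@lru_cache\ndef cam(n):/' h.py
python3 - <<'E'
from fit import *
im=cv2.imread("pics/top0.png")[:,:,::-1].copy(); im2=cv2.imread("pics/scene0.png")[:,:,::-1].copy()
for s,nm,f,n,i,uv in [("small","weight",weight,"top",im,(266,231)),("small","weight",weight,"scene",im2,(270,218)),("small","dish",dish,"top",im,(343,277)),("small","dish",dish,"scene",im2,(343,254)),("medium","dish",dish,"scene",im2,(295,211))]:
    x,q=f(n,i,s,uv); print(s,nm,n,x.round(4),round(q,2),"r",round(np.hypot(*x),3))
for n,uv,z in (("glue",(527/2.5+170,407/2.5+80),.095),("pot",(339/2.5+170,112/2.5+80),.062),("tin",(133/2.5+170,480/2.5+80),.036),("red1",(190/2.5+170,136/2.5+80),.05),("red2",(122/2.5+170,343/2.5+80),.05),("edge",(300,299.5),0)): print(n,p2w("top",uv,z).round(3))
s=sense();print(s["t"],R.from_quat(s["eef_rot"]).as_matrix().round(3))
E
```

```text
small weight top [0.5054 0.4476] 0.79 r 0.675
small weight scene [0.507  0.4476] 0.82 r 0.676
small dish top [0.423  0.3059] 0.96 r 0.522
small dish scene [0.4244 0.3052] 0.94 r 0.523
medium dish scene [0.5667 0.4131] 0.25 r 0.701
glue [0.479 0.248 0.095]
pot [0.7   0.377 0.062]
tin [0.43  0.523 0.036]
red1 [0.683 0.488 0.05 ]
red2 [0.527 0.533 0.05 ]
edge [0.381 0.385 0.   ]
1.0 [[-0.948  0.317 -0.   ]
 [ 0.317  0.948  0.   ]
 [ 0.     0.    -1.   ]]
```

{"api": "drive_tool", "payload": {"rows": [[0.5, -0.034, -0.009, 0, 0, 0, 0], [0.5, -0.068, -0.018, 0, 0, 0, 0], [0.5, -0.102, -0.027, 0, 0, 0, 0], [0.5, -0.136, -0.036, 0, 0, 0, 0], [0.5, -0.17, -0.045, 0, 0, 0, 0], [0.5, -0.204, -0.054, 0, 0, 0, 0], [0.5, -0.204, -0.054, 0, 0, 0, 0]], "grip_force": 50}}

```text
t: 1.58
tcp_pos: [0.3992, 0.5177, 0.2486]
eef_rot: [0.166, 0.986, -0.001, 0.003]
contact_force: [1.0, -0.7, 0.5]
gripper_width: 0.0429
gripper_force: 0.0
```

```bash
python3 - <<'E'
from h import *
s=sense(); print({k:np.round(v,3) for k,v in s.items()}); print(rel([.506,.4476,.2]))
save("scene","s1")
E
```

```text
{'t': np.float64(1.583), 'qpos': array([-1.07 ,  0.441,  0.08 ,  1.614, -0.032,  1.088,  0.253]), 'dq': array([-0.054,  0.001, -0.065, -0.003, -0.021,  0.   , -0.081]), 'joint_torque': array([ -5.327, -55.854,  -2.423, -28.   ,  -0.764,  -0.077,   0.783]), 'tcp_pos': array([0.399, 0.518, 0.249]), 'eef_rot': array([ 0.166,  0.986, -0.001,  0.003]), 'contact_force': array([ 1.002, -0.672,  0.538]), 'wrist_torque': array([-0.078, -0.104, -0.001]), 'gripper_force': np.float64(0.0), 'gripper_width': np.float64(0.043)}
[-0.12361058 -0.03109409  0.04937962]
```

View pics/s1.png

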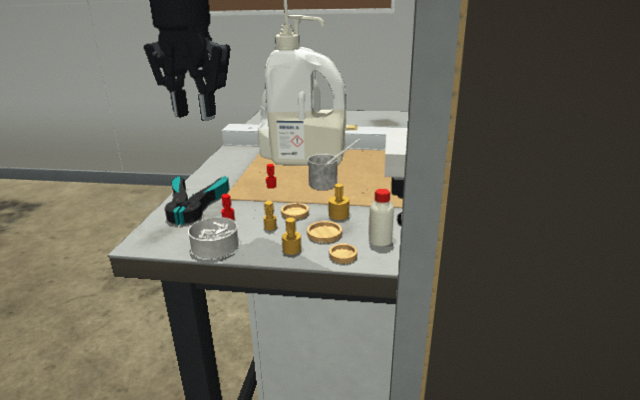

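The scene shows the gripper pointing down at (185,70), clear of everything. The objects have not moved. I'll go on to above the small weight.

{"api": "drive_tool", "payload": {"rows": [[0.5, -0.03, -0.008, 0, 0, 0, 0], [0.5, -0.06, -0.016, 0, 0, 0, 0], [0.5, -0.09, -0.024, 0, 0, 0, 0], [0.5, -0.123, -0.031, 0, 0, 0, 0], [0.5, -0.123, -0.031, 0, 0, 0, 0], [0.5, -0.123, -0.031, 0, 0, 0, 0], [0.5, -0.123, -0.031, 0, 0, 0, 0]]}}

```text
t: 2.22
tcp_pos: [0.4962, 0.4569, 0.2482]
eef_rot: [0.16, 0.987, 0.0, -0.001]
contact_force: [-0.3, 0.8, -0.3]
gripper_width: 0.0429
gripper_force: 0.0
```

```bash
python3 - <<'E'
from h import *
s=sense(); print({k:np.round(v,4) for k,v in s.items()}); print(rel([.506,.4476,.043]))
E
```

```text
{'t': np.float64(2.2167), 'qpos': array([-0.9075,  0.4769,  0.1017,  1.5611, -0.0535,  1.1064,  0.4559]), 'dq': array([-0.0211, -0.0037, -0.0194,  0.0038, -0.0019,  0.0011,  0.002 ]), 'joint_torque': array([ 2.19710e+00, -5.92841e+01,  4.17540e+00, -2.81374e+01,
        1.86700e-01, -1.00000e-03,  1.16000e-02]), 'tcp_pos': array([0.4962, 0.4569, 0.2482]), 'eef_rot': array([ 1.602e-01,  9.871e-01,  3.000e-04, -5.000e-04]), 'contact_force': array([-0.3017,  0.7935, -0.3137]), 'wrist_torque': array([0.0774, 0.0359, 0.0405]), 'gripper_force': np.float64(0.0), 'gripper_width': np.float64(0.0429)}
[-0.01248429 -0.00577112  0.20514618]
```

```bash
cat > kin.py <<'E'
from h import *
from scipy.optimize import least_squares
Q=np.array([[-1.356,.4777,.022,1.5556,-.0115,1.109,-.083],[-1.07,.441,.08,1.614,-.032,1.088,.253],[-.9075,.4769,.1017,1.5611,-.0535,1.1064,.4559]])
T=np.array([[.214,.64,.2475],[.3992,.5177,.2486],[.4962,.4569,.2482]])
def fk(q,p,s3=-1,s5=-1):
    a,b,hc,psi,bx,by=p
    A=R.from_euler("ZY",[psi-q[0],q[1]]); e=np.array([bx,by,0])+A.apply([0,0,a])
    F=A*R.from_euler("ZY",[s3*q[2],q[3]]); w=e+F.apply([0,0,b])
    return e,w,F*R.from_euler("ZY",[s5*q[4],q[5]])
def solve(s3=-1,s5=-1):
    def f(p):
        o=[]
        for q,t in zip(Q,T):
            e,w,G=fk(q,p,s3,s5); o+=list(w+[0,0,p[2]]-t)+list(.2*G.apply([0,0,1])[:2])
        return np.array(o)
    return least_squares(f,[.4,.4,0,0,0,0])
E
python3 - <<'E'
from kin import *
for s3 in (1,-1):
    for s5 in (1,-1):
        r=solve(s3,s5); print(s3,s5,r.x.round(3),abs(r.fun).max().round(4))
E
```

```text
1 1 [ 0.541  0.713  0.087 -0.176 -0.105 -0.187] 0.0103
1 -1 [ 0.541  0.713  0.087 -0.176 -0.105 -0.187] 0.0138
-1 1 [ 0.528  0.483 -0.005 -0.087  0.004 -0.001] 0.0141
-1 -1 [ 0.528  0.483 -0.005 -0.087  0.004 -0.001] 0.002
```

```bash
cat >> kin.py <<'E'
P=solve().x; C=.35; E_=np.array([.29,.18])
def pose(q):
    e,w,G=fk(q,P); G=G*R.from_euler("Z",-q[6]); return w+G.apply([0,0,C])+[0,0,P[2]+C],G
def clr(q):
    "smallest horizontal distance panel edge line - upper arm / forearm (negative: inside panel)"
    e,w,G=fk(q,P); o=[]
    for A,B in ((np.zeros(2),e[:2]),(e[:2],w[:2])):
        X=A+np.linspace(0,1,200)[:,None]*(B-A); d=np.hypot(*(X-E_).T)
        c=X[np.argmin(abs(X[:,0]-.29))]; o.append(d.min()*(-1 if A[0]<.29<B[0] and c[1]<.18 else 1))
    return min(o)
def jac(q,h=1e-5):
    p0,G0=pose(q); J=np.zeros((6,7))
    for i in range(7):
        k=q.copy();k[i]+=h;p,G=pose(k);J[:3,i]=(p-p0)/h;J[3:,i]=(G*G0.inv()).as_rotvec()/h
    return J
def path(q,ps,Gt,n=60,W=None):
    q=q.copy()
    for pt in ps:
        p0=pose(q)[0]
        for k in range(1,n+1):
            for _ in range(2):
                p,G=pose(q); e=np.r_[p0+(pt-p0)*k/n-p,(Gt*G.inv()).as_rotvec()]
                q=q+np.linalg.pinv(jac(q))@e
    return q
E
python3 - <<'E'
from kin import *
np.set_printoptions(precision=3,suppress=True)
print(P)
G=pose(Q[0])[1]; p=[pose(q)[0] for q in Q]
for q in Q: print(pose(q)[0],clr(q))
print("sim",path(Q[0],[p[1]],G),path(Q[0],[p[1],p[2]],G))
for nm,t in dict(SW=(.506,.4476,.2),LW=(.5695,.3288,.2),LD=(.492,.3457,.2),MW=(.435,.3928,.2),MD=(.566,.4135,.2),SD=(.4237,.3056,.2)).items():
    q=path(Q[2],[np.array(t)],G); q2=path(Q[2],[np.array(t)*[1,1,0]+[0,0,.05]],G);print(nm,q,clr(q).round(3),clr(q2).round(3))
E
```

```text
[ 0.528  0.483 -0.005 -0.087  0.004 -0.001]
[0.215 0.639 0.248] 0.21865946450558307
[0.399 0.518 0.248] 0.12918882097424253
[0.497 0.456 0.248] 0.0751985326015772
sim [-1.068  0.441  0.081  1.613 -0.039  1.089  0.272] [-0.914  0.477  0.11   1.561 -0.056  1.107  0.457]
SW [-0.89   0.522  0.102  1.602 -0.059  1.021  0.478] 0.071 0.076
LW [-0.713  0.494  0.133  1.651 -0.074  1.003  0.692] 0.007 0.011
LD [-0.804  0.404  0.125  1.79  -0.06   0.952  0.595] 0.031 0.037
MW [-0.912  0.38   0.105  1.825 -0.048  0.939  0.462] 0.07 0.076
MD [-0.801  0.564  0.113  1.534 -0.069  1.048  0.578] 0.043 0.045
SD [-0.831  0.279  0.132  1.972 -0.046  0.894  0.573] 0.03 0.036
```

```bash
cat >> kin.py <<'E'
def rot(q,rv,n=90):
    "rotate tool by world rotation vector, position fixed"
    p,G0=pose(q); q=q.copy()
    for k in range(1,n+1):
        Gt=R.from_rotvec(np.array(rv)*k/n)*G0
        for _ in range(2):
            pp,G=pose(q); q=q+np.linalg.pinv(jac(q))@np.r_[p-pp,(Gt*G.inv()).as_rotvec()]
    return q
E
python3 - <<'E'
from kin import *
np.set_printoptions(precision=3,suppress=True)
q0=Q[2]; J=jac(q0); n=np.linalg.svd(J)[2][-1]; print("null",n)
D=np.pi/180
for y in (-180,-90,90,180): 
    q=rot(q0,[0,0,y*D]);print("yaw",y,q,clr(q).round(3))
    ql=path(q,[np.array([.5695,.3288,.2])],pose(q)[1]); print("   LW",ql,clr(ql).round(3))
for a in (-40,40):
  for ax in range(2):
    v=np.zeros(3);v[ax]=a*D; q=rot(q0,v); q1=rot(q,[0,0,90*D]); q2=rot(q,[0,0,-90*D]); print("tilt",ax,a,q,clr(q).round(3))
E
```

```text
null [-0.514  0.024  0.718 -0.    -0.369  0.014  0.29 ]
yaw -180 [-1.367  0.589  0.784  1.561 -0.438  1.175 -2.388] 0.172
   LW [-1.156  0.608  0.775  1.651 -0.47   1.078 -2.136] 0.104
yaw -90 [-1.142  0.507  0.434  1.562 -0.229  1.122 -0.978] 0.121
   LW [-0.941  0.526  0.45   1.652 -0.259  1.022 -0.73 ] 0.053
yaw 90 [-0.675  0.484 -0.225  1.56   0.116  1.112  1.894] 0.03
   LW [-0.478  0.497 -0.188  1.65   0.106  1.006  2.119] -0.039
yaw 180 [-0.443  0.53  -0.562  1.561  0.303  1.138  3.319] -0.019
   LW [-0.236  0.541 -0.529  1.651  0.309  1.033  3.528] -0.089
tilt 0 -40 [-1.142  0.852  0.216  1.11   0.271  1.74   0.266] 0.16
tilt 1 -40 [-1.517  0.371  0.472  1.976  0.807  0.589 -0.487] 0.198
tilt 0 40 [-0.369  0.367 -0.193  1.942 -0.91   0.723  1.381] -0.06
tilt 1 40 [-0.644  0.862 -0.02   1.075 -0.353  1.802  0.612] -0.002
```

The fitted kinematics show pure pseudo-inverse motion. Yawing the tool a half turn, about tool +z, swings the elbow out to the left: predicted panel clearance at the large weight rises from 0.007 to 0.10 m. The grasp stays equivalent.

{"api": "drive_tool", "payload": {"rows": [[0.5, 0, 0, 0, 0, 0, 7], [0.5, 0, 0, 0, 0, 0, 14], [0.5, 0, 0, 0, 0, 0, 21], [0.5, 0, 0, 0, 0, 0, 28], [0.5, 0, 0, 0, 0, 0, 35], [0.5, 0, 0, 0, 0, 0, 42], [0.5, 0, 0, 0, 0, 0, 49], [0.5, 0, 0, 0, 0, 0, 56], [0.5, 0, 0, 0, 0, 0, 63], [0.5, 0, 0, 0, 0, 0, 70]]}}

```text
t: 3.05
tcp_pos: [0.4949, 0.458, 0.2482]
eef_rot: [0.699, 0.716, -0.0, -0.001]
contact_force: [-0.0, 0.3, 0.4]
gripper_width: 0.0431
gripper_force: 0.0
```

```bash
python3 - <<'E'
from kin import *
s=sense(); print(s["qpos"].round(3),clr(s["qpos"]).round(3),s["tcp_pos"].round(3),s["contact_force"].round(1))
E
```

```text
[-1.098  0.495  0.373  1.576 -0.197  1.108 -0.653] 0.111 [0.495 0.458 0.248] [-0.   0.3  0.4]
```

As predicted (q3 is rising and clearance is now 0.111 m). I'll continue the yaw.

{"api": "drive_tool", "payload": {"rows": [[0.5, 0, 0, 0, 0, 0, 7], [0.5, 0, 0, 0, 0, 0, 14], [0.5, 0, 0, 0, 0, 0, 21], [0.5, 0, 0, 0, 0, 0, 28], [0.5, 0, 0, 0, 0, 0, 35], [0.5, 0, 0, 0, 0, 0, 42], [0.5, 0, 0, 0, 0, 0, 49], [0.5, 0, 0, 0, 0, 0, 56], [0.5, 0, 0, 0, 0, 0, 63], [0.5, 0, 0, 0, 0, 0, 70]]}}

```text
t: 3.88
tcp_pos: [0.4949, 0.4581, 0.248]
eef_rot: [0.983, 0.185, -0.001, -0.001]
contact_force: [0.5, 0.3, 0.0]
gripper_width: 0.0427
gripper_force: 0.0
```

{"api": "drive_tool", "payload": {"rows": [[0.5, 0, 0, 0, 0, 0, 7], [0.5, 0, 0, 0, 0, 0, 14], [0.5, 0, 0, 0, 0, 0, 21], [0.5, 0, 0, 0, 0, 0, 28], [0.5, 0, 0, 0, 0, 0, 35], [0.5, 0, 0, 0, 0, 0, 40], [0.5, 0, 0, 0, 0, 0, 40], [0.5, 0, 0, 0, 0, 0, 40]]}}

```text
t: 4.55
tcp_pos: [0.4955, 0.4575, 0.2479]
eef_rot: [0.987, -0.158, -0.001, 0.0]
contact_force: [0.2, -0.3, -0.5]
gripper_width: 0.0426
gripper_force: 0.0
```

```bash
python3 - <<'E'
from kin import *
s=sense(); print(s["t"],s["qpos"].round(3),clr(s["qpos"]).round(3),s["tcp_pos"].round(3),s["contact_force"].round(1))
print(R.from_quat(s["eef_rot"]).as_matrix().round(3)); print(rel([.506,.4476,.043]))
E
```

```text
4.55 [-1.384  0.602  0.837  1.596 -0.477  1.16  -2.328] 0.171 [0.496 0.457 0.248] [ 0.2 -0.3 -0.5]
[[ 0.95  -0.312 -0.001]
 [-0.312 -0.95   0.   ]
 [-0.001  0.    -1.   ]]
[0.01326395 0.00605614 0.20485612]
```

{"api": "drive_tool", "payload": {"rows": [[0.5, 0.013, 0.006, 0.03, 0, 0, 0], [0.5, 0.013, 0.006, 0.06, 0, 0, 0], [0.5, 0.013, 0.006, 0.09, 0, 0, 0], [0.5, 0.013, 0.006, 0.12, 0, 0, 0], [0.5, 0.013, 0.006, 0.13, 0, 0, 0], [0.5, 0.013, 0.006, 0.13, 0, 0, 0], [0.5, 0.013, 0.006, 0.13, 0, 0, 0]]}}

```text
t: 5.13
tcp_pos: [0.5078, 0.4465, 0.119]
eef_rot: [0.987, -0.16, 0.0, -0.0]
contact_force: [-0.2, -0.5, 0.9]
gripper_width: 0.043
gripper_force: 0.0
```

```bash
python3 - <<'E'
from kin import *
s=sense(); print(s["qpos"].round(3),clr(s["qpos"]).round(3),s["tcp_pos"].round(4))
print(rel([.506,.4476,.043])); save("scene","s2",(170,100,420,280),3)
E
```

```text
[-1.299  0.733  0.738  1.692 -0.587  0.95  -2.228] 0.185 [0.5078 0.4465 0.119 ]
[-0.00201105 -0.00046375  0.07599709]
```

View pics/s2.png

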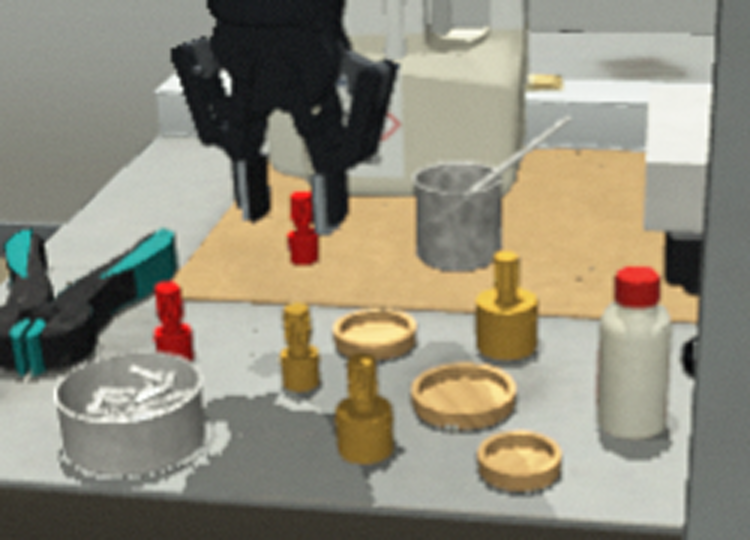

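The crop shows the fingers at (252,200) and (330,220), centred in line above the small brass weight at (298,330). Nothing is disturbed.

{"api": "drive_tool", "payload": {"rows": [[0.5, -0.001, 0, 0.025, 0, 0, 0], [0.5, -0.001, 0, 0.05, 0, 0, 0], [0.5, -0.001, 0, 0.07, 0, 0, 0], [0.5, -0.001, 0, 0.076, 0, 0, 0], [0.5, -0.001, 0, 0.076, 0, 0, 0], [0, -0.001, 0, 0.076, 0, 0, 0], [0, -0.001, 0, 0.076, 0, 0, 0], [0, -0.001, 0, 0.076, 0, 0, 0], [0, -0.001, 0, 0.076, 0, 0, 0], [0, -0.001, 0, 0.076, 0, 0, 0]], "grip_force": 50}}

```text
t: 6.02
tcp_pos: [0.5081, 0.447, 0.0446]
eef_rot: [0.987, -0.161, 0.001, -0.001]
contact_force: [-0.5, -0.3, 7.4]
gripper_width: 0.0148
gripper_force: 48.9
```

{"api": "drive_tool", "payload": {"rows": [[0, 0, 0, 0, 0, 0, 0], [0, 0, 0, 0, 0, 0, 0], [0, 0, 0, -0.02, 0, 0, 0], [0, 0, 0, -0.05, 0, 0, 0], [0, 0, 0, -0.09, 0, 0, 0], [0, 0, 0, -0.13, 0, 0, 0], [0, 0, 0, -0.15, 0, 0, 0], [0, 0, 0, -0.15, 0, 0, 0], [0, 0, 0, -0.15, 0, 0, 0]]}}

```text
t: 6.77
tcp_pos: [0.5073, 0.4468, 0.1942]
eef_rot: [0.987, -0.161, 0.001, -0.002]
contact_force: [-0.7, 0.2, -1.0]
gripper_width: 0.0142
gripper_force: 48.9
```

```bash
python3 - <<'E'
from kin import *
np.set_printoptions(precision=4,suppress=True)
s=sense(); print(s["t"],s["qpos"].round(3),clr(s["qpos"]).round(3),s["tcp_pos"].round(4),s["gripper_width"])
print(rel([.4237,.3056,.2])); save("scene","s3",(170,60,420,240),3)
G=pose(s["qpos"])[1]
for z in (.2,.047): q=path(s["qpos"],[np.array([.4237,.3056,z])],G); print(q,clr(q))
E
```

```text
6.7667 [-1.34   0.653  0.802  1.645 -0.523  1.067 -2.276] 0.172 [0.5073 0.4468 0.1942] 0.014179688360399186
[-0.0345  0.1604 -0.0064]
[-1.4629  0.4025  0.915   1.9749 -0.3939  0.9476 -2.2451] 0.08535254578272329
[-1.2794  0.6298  0.7056  2.0607 -0.6543  0.6804 -2.0336] 0.1170234788067294
```

View pics/s3.png

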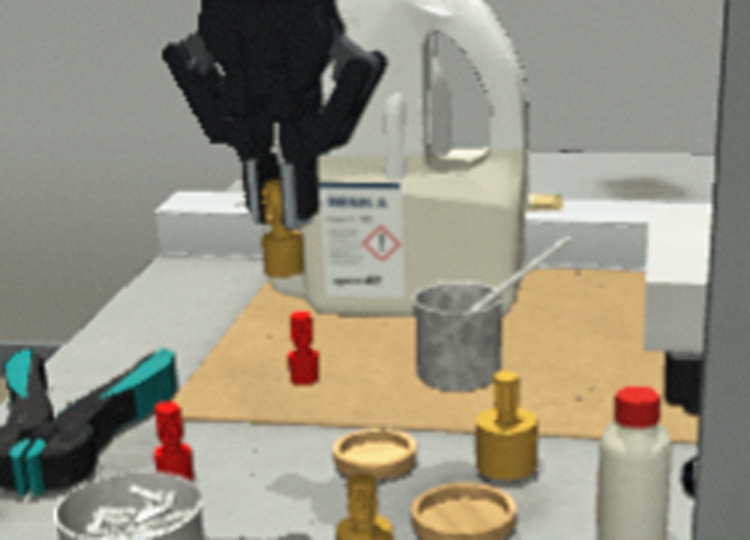

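The small weight hangs upright between the pads at crop (282,245). Next I carry it over the small dish.

{"api": "drive_tool", "payload": {"rows": [[0, -0.005, 0.023, 0, 0, 0, 0], [0, -0.01, 0.046, 0, 0, 0, 0], [0, -0.015, 0.069, 0, 0, 0, 0], [0, -0.02, 0.092, 0, 0, 0, 0], [0, -0.025, 0.115, 0, 0, 0, 0], [0, -0.03, 0.138, 0, 0, 0, 0], [0, -0.034, 0.16, 0, 0, 0, 0], [0, -0.034, 0.16, 0.04, 0, 0, 0], [0, -0.034, 0.16, 0.08, 0, 0, 0], [0, -0.034, 0.16, 0.1, 0, 0, 0]]}}

```text
t: 7.65
tcp_pos: [0.4206, 0.3038, 0.088]
eef_rot: [0.987, -0.16, -0.002, 0.002]
contact_force: [-0.1, -0.4, -0.7]
gripper_width: 0.0143
gripper_force: 49.0
```

{"api": "drive_tool", "payload": {"rows": [[0, 0, 0, 0, 0, 0, 0], [0, 0, 0, 0, 0, 0, 0], [0, 0, 0, 0, 0, 0, 0]]}}

```text
t: 7.9
tcp_pos: [0.4243, 0.3053, 0.0929]
eef_rot: [0.987, -0.161, 0.0, 0.0]
contact_force: [-0.5, 0.1, 0.3]
gripper_width: 0.014
gripper_force: 49.0
```

```bash
python3 - <<'E'
from fit import *; from kin import clr
np.set_printoptions(precision=4,suppress=True)
s=sense(); print(s["t"],s["qpos"].round(3),clr(s["qpos"]).round(3),s["tcp_pos"].round(4),s["gripper_width"])
print(rel([.4237,.3056,.049])); save("scene","s4",(240,140,440,290),4)
E
```

```text
7.9 [-1.318  0.556  0.749  2.082 -0.577  0.718 -2.088] 0.101 [0.4243 0.3053 0.0929] 0.013975123426625219
[-0.0007 -0.0001  0.0439]
```

View pics/s4.png

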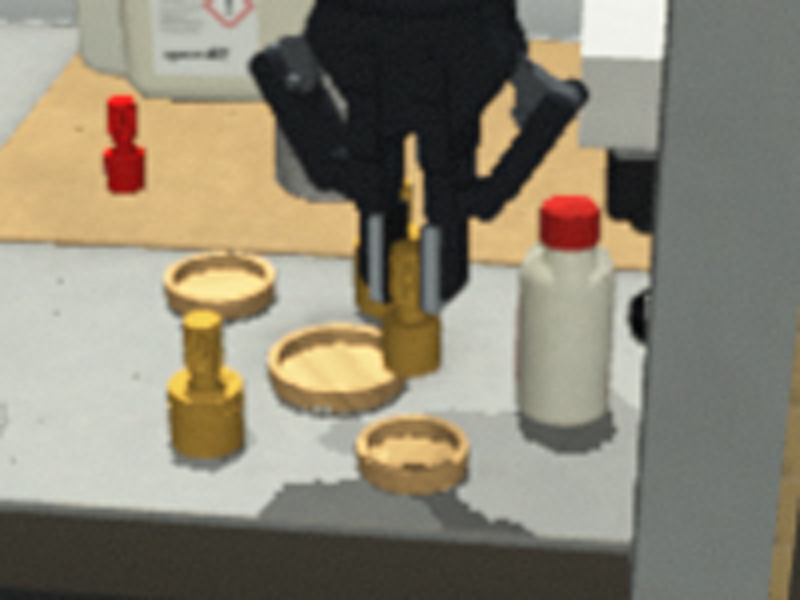

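The weight hangs at crop (412,340), directly above the small dish at (412,455). The glue at (565,330) stays clear. I lower and release.

{"api": "drive_tool", "payload": {"rows": [[0, -0.001, 0, 0.015, 0, 0, 0], [0, -0.001, 0, 0.03, 0, 0, 0], [0, -0.001, 0, 0.038, 0, 0, 0], [0, -0.001, 0, 0.044, 0, 0, 0], [0, -0.001, 0, 0.044, 0, 0, 0], [0, -0.001, 0, 0.044, 0, 0, 0], [0.3, -0.001, 0, 0.044, 0, 0, 0], [0.3, -0.001, 0, 0.044, 0, 0, 0], [0.3, -0.001, 0, 0.044, 0, 0, 0]]}}

```text
t: 8.7
tcp_pos: [0.4231, 0.3061, 0.0488]
eef_rot: [0.987, -0.161, 0.0, -0.0]
contact_force: [-0.3, -0.2, -0.7]
gripper_width: 0.0257
gripper_force: 0.0
```

{"api": "drive_tool", "payload": {"rows": [[0.4, 0, 0, 0, 0, 0, 0], [0.4, 0, 0, -0.01, 0, 0, 0], [0.4, 0, 0, -0.03, 0, 0, 0], [0.4, 0, 0, -0.06, 0, 0, 0], [0.4, 0, 0, -0.1, 0, 0, 0], [0.4, 0, 0, -0.13, 0, 0, 0], [0.4, 0, 0, -0.15, 0, 0, 0], [0.4, 0, 0, -0.15, 0, 0, 0], [0.4, 0, 0, -0.15, 0, 0, 0]]}}

```text
t: 9.45
tcp_pos: [0.4232, 0.3062, 0.1997]
eef_rot: [0.987, -0.161, 0.0, -0.001]
contact_force: [-1.0, 0.0, -0.6]
gripper_width: 0.0345
gripper_force: 0.0
```

```bash
python3 - <<'E'
from fit import *; from kin import *
np.set_printoptions(precision=4,suppress=True)
s=sense(); print(s["t"],s["qpos"].round(3),clr(s["qpos"]).round(3),s["tcp_pos"].round(4),s["gripper_width"])
im=capture("scene"); print(weight("scene",im,"small",(343,248),.004))
print(rel([.435,.3928,.2])); G=pose(s["qpos"])[1]
q=path(s["qpos"],[np.array([.435,.3928,.2])],G); print(q,clr(q))
save("scene","s5",(240,140,440,290),4)
E
```

```text
9.45 [-1.468  0.397  0.919  2.013 -0.4    0.917 -2.231] 0.08 [0.4232 0.3062 0.1997] 0.03454789015779564
(array([0.4234, 0.3075]), np.float64(0.8385959966168594))
[-0.0157 -0.0865 -0.0014]
[-1.4822  0.5112  0.8645  1.828  -0.4562  1.0111 -2.3254] 0.15032353358246625
```

View pics/s5.png

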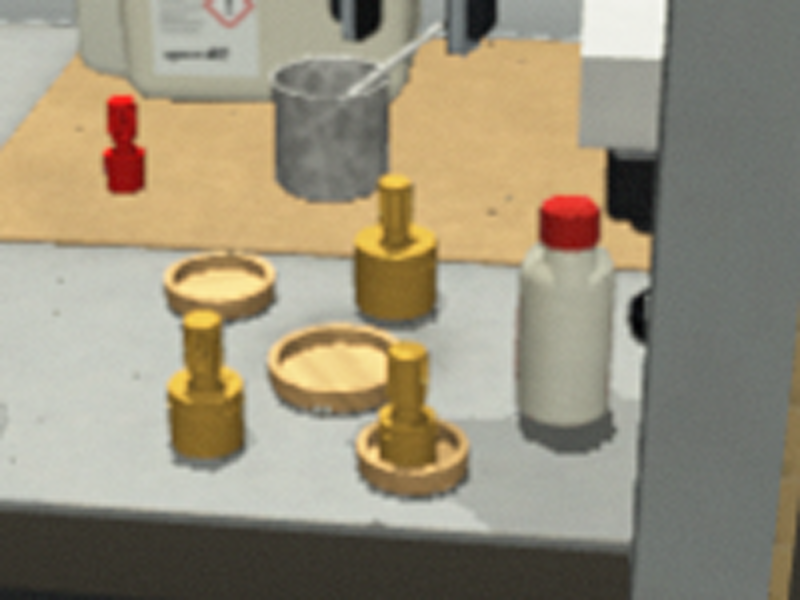

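The small weight stands upright inside the small dish at crop (412,430), about 2 mm off centre by fit. Next is the medium weight.

{"api": "drive_tool", "payload": {"rows": [[0.45, -0.006, -0.03, 0, 0, 0, 0], [0.45, -0.011, -0.06, 0, 0, 0, 0], [0.45, -0.0155, -0.086, 0, 0, 0, 0], [0.45, -0.0155, -0.086, 0.04, 0, 0, 0], [0.45, -0.0155, -0.086, 0.075, 0, 0, 0], [0.45, -0.0155, -0.086, 0.075, 0, 0, 0], [0.45, -0.0155, -0.086, 0.075, 0, 0, 0], [0.45, -0.0155, -0.086, 0.075, 0, 0, 0]]}}

```text
t: 10.22
tcp_pos: [0.4362, 0.3915, 0.1241]
eef_rot: [0.987, -0.161, 0.0, 0.0]
contact_force: [0.7, -0.2, 0.7]
gripper_width: 0.0386
gripper_force: 0.0
```

```bash
python3 - <<'E'
from fit import *; from kin import clr
np.set_printoptions(precision=4,suppress=True)
s=sense(); print(s["t"],clr(s["qpos"]).round(3),s["tcp_pos"].round(4),s["gripper_width"])
print(rel([.435,.3928,.0495]))
E
```

```text
10.2167 0.157 [0.4362 0.3915 0.1241] 0.03861797248621832
[-0.0015 -0.0008  0.0746]
```

{"api": "drive_tool", "payload": {"rows": [[0.45, -0.001, -0.001, 0.025, 0, 0, 0], [0.45, -0.001, -0.001, 0.05, 0, 0, 0], [0.45, -0.001, -0.001, 0.068, 0, 0, 0], [0.45, -0.001, -0.001, 0.0745, 0, 0, 0], [0.45, -0.001, -0.001, 0.0745, 0, 0, 0], [0, -0.001, -0.001, 0.0745, 0, 0, 0], [0, -0.001, -0.001, 0.0745, 0, 0, 0], [0, -0.001, -0.001, 0.0745, 0, 0, 0], [0, -0.001, -0.001, 0.0745, 0, 0, 0], [0, -0.001, -0.001, 0.0745, 0, 0, 0]], "grip_force": 60}}

```text
t: 11.05
tcp_pos: [0.4359, 0.394, 0.0506]
eef_rot: [0.987, -0.161, 0.001, -0.001]
contact_force: [-0.7, -1.4, 6.8]
gripper_width: 0.0139
gripper_force: 58.6
```

{"api": "drive_tool", "payload": {"rows": [[0, 0, 0, 0, 0, 0, 0], [0, 0, 0, 0, 0, 0, 0], [0, 0, 0, -0.02, 0, 0, 0], [0, 0, 0, -0.05, 0, 0, 0], [0, 0, 0, -0.09, 0, 0, 0], [0, 0, 0, -0.12, 0, 0, 0], [0, 0, 0, -0.13, 0, 0, 0], [0, 0, 0, -0.13, 0, 0, 0], [0, 0, 0, -0.13, 0, 0, 0]]}}

```text
t: 11.8
tcp_pos: [0.4341, 0.3936, 0.1784]
eef_rot: [0.987, -0.16, -0.0, -0.0]
contact_force: [-0.4, 0.3, -2.5]
gripper_width: 0.0134
gripper_force: 58.9
```

```bash
python3 - <<'E'
from kin import *
np.set_printoptions(precision=4,suppress=True)
s=sense(); print(s["t"],s["qpos"].round(3),clr(s["qpos"]).round(3),s["tcp_pos"].round(4),s["gripper_width"])
print(rel([.566,.4135,.2])); G=pose(s["qpos"])[1]
q=path(s["qpos"],[np.array([.566,.4135,.18])],G); print(q,clr(q))
E
```

```text
11.8 [-1.461  0.536  0.846  1.881 -0.492  0.946 -2.279] 0.148 [0.4341 0.3936 0.1784] 0.01339593722440257
[ 0.1188 -0.0606 -0.0216]
[-1.2361  0.7126  0.7911  1.5502 -0.5464  1.1111 -2.2122] 0.16331169161338926
```

{"api": "drive_tool", "payload": {"rows": [[0, 0.024, -0.012, 0, 0, 0, 0], [0, 0.048, -0.024, 0, 0, 0, 0], [0, 0.072, -0.036, 0, 0, 0, 0], [0, 0.096, -0.049, 0, 0, 0, 0], [0, 0.119, -0.061, 0, 0, 0, 0], [0, 0.119, -0.061, 0.04, 0, 0, 0], [0, 0.119, -0.061, 0.075, 0, 0, 0], [0, 0.119, -0.061, 0.075, 0, 0, 0], [0, 0.119, -0.061, 0.075, 0, 0, 0], [0, 0.119, -0.061, 0.075, 0, 0, 0]]}}

```text
t: 12.63
tcp_pos: [0.5671, 0.4134, 0.1041]
eef_rot: [0.987, -0.161, 0.0, 0.0]
contact_force: [1.0, -0.6, -0.9]
gripper_width: 0.014
gripper_force: 58.9
```

```bash
python3 - <<'E'
from fit import *; from kin import clr
np.set_printoptions(precision=4,suppress=True)
s=sense(); print(s["t"],clr(s["qpos"]).round(3),s["tcp_pos"].round(4),s["gripper_width"])
print(rel([.566,.4135,.0548])); save("scene","s6",(240,120,440,270),4)
E
```

```text
12.6333 0.167 [0.5671 0.4134 0.1041] 0.014029266336707414
[-0.0011  0.0002  0.0493]
```

View pics/s6.png

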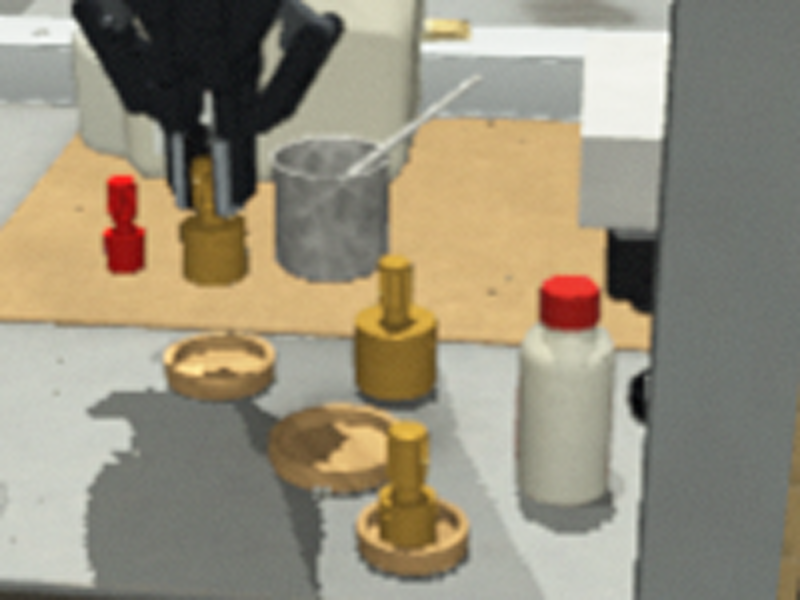

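The medium weight at crop (214,248) hangs above its dish at (220,365). I lower and release.

{"api": "drive_tool", "payload": {"rows": [[0, -0.001, 0, 0.015, 0, 0, 0], [0, -0.001, 0, 0.03, 0, 0, 0], [0, -0.001, 0, 0.043, 0, 0, 0], [0, -0.001, 0, 0.0495, 0, 0, 0], [0, -0.001, 0, 0.0495, 0, 0, 0], [0, -0.001, 0, 0.0495, 0, 0, 0], [0.3, -0.001, 0, 0.0495, 0, 0, 0], [0.3, -0.001, 0, 0.0495, 0, 0, 0], [0.3, -0.001, 0, 0.0495, 0, 0, 0]]}}

```text
t: 13.43
tcp_pos: [0.566, 0.4139, 0.0542]
eef_rot: [0.987, -0.161, 0.0, -0.0]
contact_force: [0.0, -0.1, -0.1]
gripper_width: 0.0257
gripper_force: 0.0
```

{"api": "drive_tool", "payload": {"rows": [[0.4, 0, 0, 0, 0, 0, 0], [0.4, 0, 0, -0.01, 0, 0, 0], [0.4, 0, 0, -0.03, 0, 0, 0], [0.4, 0, 0, -0.06, 0, 0, 0], [0.4, 0, 0, -0.1, 0, 0, 0], [0.4, 0, 0, -0.13, 0, 0, 0], [0.4, 0, 0, -0.13, 0, 0, 0], [0.4, 0, 0, -0.13, 0, 0, 0]]}}

```text
t: 14.1
tcp_pos: [0.5673, 0.4143, 0.1875]
eef_rot: [0.987, -0.161, 0.002, -0.002]
contact_force: [0.4, -0.3, -0.8]
gripper_width: 0.0341
gripper_force: 0.0
```

```bash
python3 - <<'E'
from fit import *; from kin import *
np.set_printoptions(precision=4,suppress=True)
s=sense(); print(s["t"],s["qpos"].round(3),clr(s["qpos"]).round(3),s["tcp_pos"].round(4),s["gripper_width"])
im=capture("scene"); print(weight("scene",im,"medium",(295,204),.004))
print(rel([.5695,.3288,.2])); G=pose(s["qpos"])[1]
for z in (.18,.056): q=path(s["qpos"],[np.array([.5695,.3288,z])],G); print(q,clr(q))
save("scene","s7",(240,120,440,270),4)
E
```

```text
14.1 [-1.22   0.702  0.793  1.58  -0.548  1.088 -2.18 ] 0.153 [0.5673 0.4143 0.1875] 0.034129863084887926
(array([0.5665, 0.4135]), np.float64(0.8603311735061195))
[ 0.0303  0.0797 -0.0148]
[-1.1793  0.6448  0.8139  1.671  -0.5282  1.0537 -2.0924] 0.11542423325859959
[-1.1093  0.788   0.7076  1.7315 -0.6508  0.8661 -2.0046] 0.1403675184673444
```

View pics/s7.png

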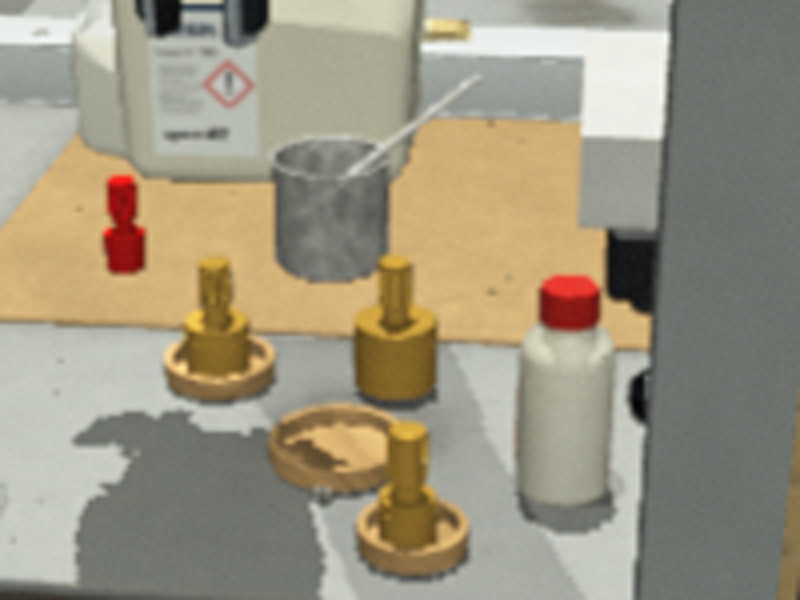

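The medium weight stands upright in its dish at crop (217,330), and the fit is within 1 mm. Next is the large weight.

{"api": "drive_tool", "payload": {"rows": [[0.45, 0.01, 0.027, 0, 0, 0, 0], [0.45, 0.02, 0.054, 0, 0, 0, 0], [0.45, 0.031, 0.08, 0, 0, 0, 0], [0.45, 0.031, 0.08, 0.03, 0, 0, 0], [0.45, 0.031, 0.08, 0.055, 0, 0, 0], [0.45, 0.031, 0.08, 0.055, 0, 0, 0], [0.45, 0.031, 0.08, 0.055, 0, 0, 0], [0.45, 0.031, 0.08, 0.055, 0, 0, 0]]}}

```text
t: 14.87
tcp_pos: [0.5702, 0.3284, 0.1296]
eef_rot: [0.987, -0.16, 0.0, 0.0]
contact_force: [-0.2, -0.2, 0.7]
gripper_width: 0.0383
gripper_force: 0.0
```

```bash
python3 - <<'E'
from fit import *; from kin import clr
np.set_printoptions(precision=4,suppress=True)
s=sense(); print(s["t"],clr(s["qpos"]).round(3),s["tcp_pos"].round(4),s["gripper_width"])
print(rel([.5695,.3288,.0555]))
E
```

```text
14.8667 0.117 [0.5702 0.3284 0.1296] 0.038335451924588815
[-0.0008 -0.0002  0.0741]
```

{"api": "drive_tool", "payload": {"rows": [[0.45, -0.001, 0, 0.025, 0, 0, 0], [0.45, -0.001, 0, 0.05, 0, 0, 0], [0.45, -0.001, 0, 0.067, 0, 0, 0], [0.45, -0.001, 0, 0.074, 0, 0, 0], [0.45, -0.001, 0, 0.074, 0, 0, 0], [0, -0.001, 0, 0.074, 0, 0, 0], [0, -0.001, 0, 0.074, 0, 0, 0], [0, -0.001, 0, 0.074, 0, 0, 0], [0, -0.001, 0, 0.074, 0, 0, 0], [0, -0.001, 0, 0.074, 0, 0, 0]], "grip_force": 80}}

```text
t: 15.7
tcp_pos: [0.5702, 0.3287, 0.0571]
eef_rot: [0.987, -0.161, 0.001, -0.001]
contact_force: [-0.8, -1.4, 6.7]
gripper_width: 0.0132
gripper_force: 78.1
```

{"api": "drive_tool", "payload": {"rows": [[0, 0, 0, 0, 0, 0, 0], [0, 0, 0, 0, 0, 0, 0], [0, 0, 0, -0.02, 0, 0, 0], [0, 0, 0, -0.05, 0, 0, 0], [0, 0, 0, -0.09, 0, 0, 0], [0, 0, 0, -0.12, 0, 0, 0], [0, 0, 0, -0.12, 0, 0, 0], [0, 0, 0, -0.12, 0, 0, 0]]}}

```text
t: 16.37
tcp_pos: [0.5696, 0.3289, 0.1768]
eef_rot: [0.987, -0.161, 0.001, -0.001]
contact_force: [-0.2, 0.3, -4.2]
gripper_width: 0.0135
gripper_force: 79.0
```

```bash
python3 - <<'E'
from kin import *
np.set_printoptions(precision=4,suppress=True)
s=sense(); print(s["t"],s["qpos"].round(3),clr(s["qpos"]).round(3),s["tcp_pos"].round(4),s["gripper_width"],s["contact_force"])
print(rel([.492,.3457,.2])); G=pose(s["qpos"])[1]
for z in (.175,.06): q=path(s["qpos"],[np.array([.492,.3457,z])],G); print(q,clr(q))
E
```

```text
16.3667 [-1.157  0.645  0.802  1.706 -0.534  1.019 -2.061] 0.108 [0.5696 0.3289 0.1768] 0.01352099491256484 [-0.1848  0.3195 -4.1842]
[-0.0789  0.0086 -0.0233]
[-1.3246  0.5641  0.8339  1.8125 -0.4962  0.9844 -2.1784] 0.12195279607771904
[-1.2362  0.7109  0.7159  1.87   -0.6395  0.8015 -2.0709] 0.14575995856184165
```

{"api": "drive_tool", "payload": {"rows": [[0, -0.025, 0.003, 0, 0, 0, 0], [0, -0.05, 0.006, 0, 0, 0, 0], [0, -0.079, 0.0085, 0, 0, 0, 0], [0, -0.079, 0.0085, 0.03, 0, 0, 0], [0, -0.079, 0.0085, 0.06, 0, 0, 0], [0, -0.079, 0.0085, 0.07, 0, 0, 0], [0, -0.079, 0.0085, 0.07, 0, 0, 0], [0, -0.079, 0.0085, 0.07, 0, 0, 0], [0, -0.079, 0.0085, 0.07, 0, 0, 0]]}}

```text
t: 17.12
tcp_pos: [0.4926, 0.3452, 0.1062]
eef_rot: [0.987, -0.161, 0.001, -0.0]
contact_force: [0.5, 0.1, -4.2]
gripper_width: 0.0135
gripper_force: 78.6
```

```bash
python3 - <<'E'
from fit import *; from kin import clr
np.set_printoptions(precision=4,suppress=True)
s=sense(); print(s["t"],clr(s["qpos"]).round(3),s["tcp_pos"].round(4),s["gripper_width"])
print(rel([.492,.3457,.0608])); save("scene","s8",(240,120,440,270),4)
E
```

```text
17.1167 0.128 [0.4926 0.3452 0.1062] 0.013510136150712898
[-0.0008 -0.0002  0.0454]
```

View pics/s8.png

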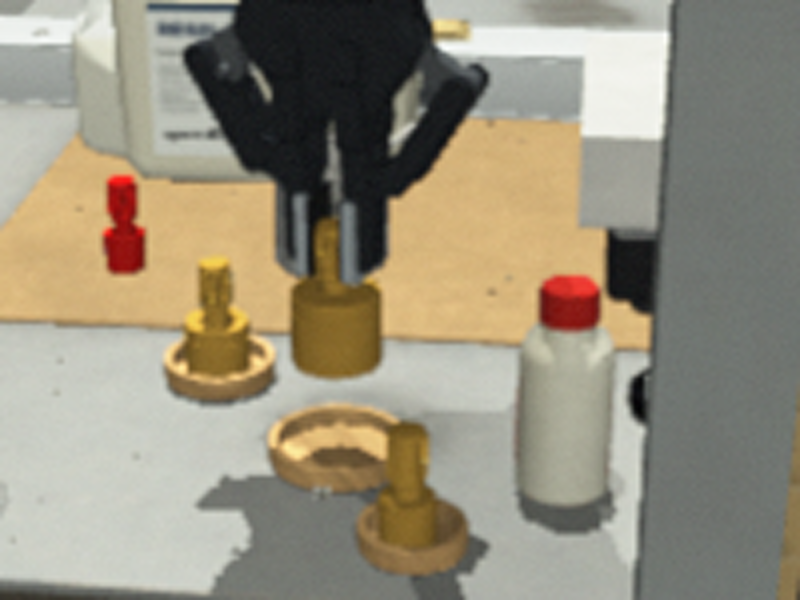

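The large weight hangs at crop (336,325), above the large dish at (338,447). I lower, release and retreat upward.

{"api": "drive_tool", "payload": {"rows": [[0, -0.001, 0, 0.015, 0, 0, 0], [0, -0.001, 0, 0.03, 0, 0, 0], [0, -0.001, 0, 0.04, 0, 0, 0], [0, -0.001, 0, 0.0455, 0, 0, 0], [0, -0.001, 0, 0.0455, 0, 0, 0], [0, -0.001, 0, 0.0455, 0, 0, 0], [0.3, -0.001, 0, 0.0455, 0, 0, 0], [0.3, -0.001, 0, 0.0455, 0, 0, 0], [0.3, -0.001, 0, 0.0455, 0, 0, 0]]}}

```text
t: 17.92
tcp_pos: [0.4911, 0.346, 0.0601]
eef_rot: [0.987, -0.161, 0.0, -0.0]
contact_force: [0.2, 0.4, 0.9]
gripper_width: 0.0251
gripper_force: 0.0
```

{"api": "drive_tool", "payload": {"rows": [[0.4, 0, 0, 0, 0, 0, 0], [0.4, 0, 0, -0.01, 0, 0, 0], [0.4, 0, 0, -0.03, 0, 0, 0], [0.4, 0, 0, -0.06, 0, 0, 0], [0.4, 0, 0, -0.1, 0, 0, 0], [0.4, 0, 0, -0.13, 0, 0, 0], [0.4, 0, 0, -0.15, 0, 0, 0], [0.4, 0, 0, -0.15, 0, 0, 0], [0.4, 0, 0, -0.15, 0, 0, 0]]}}

```text
t: 18.67
tcp_pos: [0.4911, 0.3462, 0.2114]
eef_rot: [0.987, -0.161, 0.001, -0.001]
contact_force: [0.4, 0.0, -0.2]
gripper_width: 0.0342
gripper_force: 0.0
```

```bash
python3 - <<'E'
from fit import *
s=sense(); print(s["t"],s["tcp_pos"].round(4),s["gripper_width"])
im=capture("scene"); print(weight("scene",im,"large",(325,226),.004))
save("scene","s9",(170,120,420,280),3.2)
E
```

```text
18.6667 [0.4911 0.3462 0.2114] 0.034235493120078155
(array([0.48518399, 0.34395034]), np.float64(0.6010945214442924))
```

View pics/s9.png

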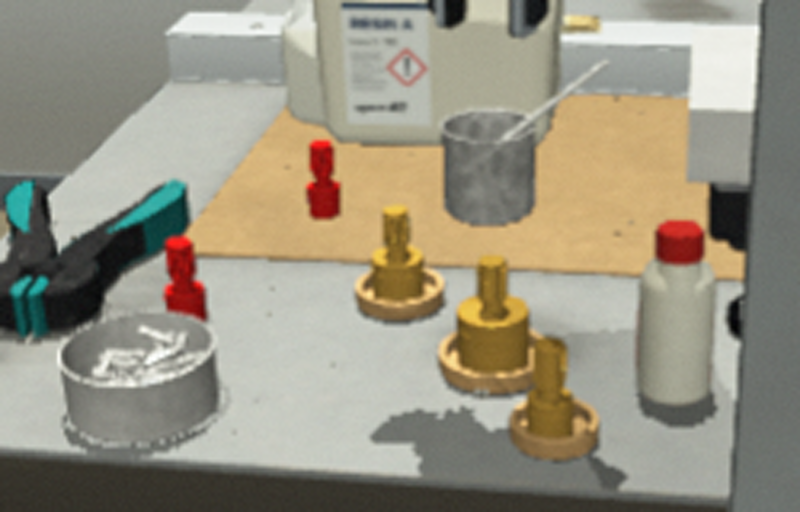

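The large weight is upright in its dish at crop (492,330), and its low fit score comes from the small weight partly hiding it. All three weights stand upright and the bystanders have not moved, so I hand the job in.

```bash
python3 -c "
from plant import *
print(sign_off())"
```

```text
the job is handed in; nothing more can be done
None
```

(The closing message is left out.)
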